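Load a printer roller into its stand

TASK

On the repair bench, slowly push the steel printer roller from the foot of the little ramp stand up the ramp, over the crest and home into the seat against the stop, without letting it run back down. Then push the side bolt fully in behind it by its black post. Only push: never pick up or grip anything, leave everything else on the bench alone, and finish clear of it all.

Things in the scene. Friction and masses are not known exactly. Their poses are not given: they have to be found in the camera images.
- stand: Fixed grey metal roller stand, 246 mm long, 150 mm wide. Origin on the table top; x level, uphill along the ramp; y left seen uphill; z up (mm below in this frame). Foot lip 6 mm high at x -42 to -34; level tray, surface z 12, from there to x 20; ramp rising 8 degrees from x 20 to the crest. Dark guides 10 mm above tray, ramp and seat on both sides, inner faces y +-59.
- crest (a point): Middle of the ramp's crest edge (stand frame x 150, y 0, z 30.3), where the ramp ends and the seat begins; fixed.
- roller: Loose steel printer roller, 40 mm diameter, 110 mm long, 8 mm shaft stubs sticking out 6 mm at both ends; about 0.3 kg; smooth, so fingers slip on it as it rolls. Its y is the roller axis (x, z turn as it rolls). Starts lying across the level tray, square to the ramp, axis at z 32. Left on the ramp it runs back; run back or shoved faster than about 0.2 m/s counts as a failure.
- roller_mid (a point): Middle of the roller, on its axis.
- seat (a point): Roller's middle when home (stand frame x 163, y 0, z 46.3); fixed. The seat floor is z 26.3, 4 mm below the crest, so it holds the roller; it ends at a dark steel stop, face at x 184, top at z 54.
- bolt (a joint): Travel of the side bolt in m: 0 out, 0.040 fully in (end stop). A 10 mm square steel bar at stand x 134, z 46.3 slides towards stand -y, over the left guide, and blocks the ramp behind the seated roller. About 2 N of friction, stays where left; starts 0 to 6 mm in. Its housing, top at z 58, stands at x 117 to 151, y 78 to 92; a foot of the base (x 104 to 164) runs on to y 160, 12 mm high.
- bolt_post (a point): Axis of the upright black post on the bolt's outer end, at z 66; 16 mm diameter, spanning z 40 to 95. At stand x 134, y 142 minus the bolt's travel (102 when fully in). Push it towards stand -y from its outer side, where the bench is free.
- spare: Bystander: thinner spare steel roller standing on end, 28 mm diameter, 93 mm high, on the table left of the stand's foot. Origin at its underside.
- screwdriver: Bystander: orange screwdriver, 170 mm, lying along the right side of the stand.
- bearing: Bystander: steel bearing sleeve, 34 mm diameter, 12 mm high, flat on the table in front of the stand's foot.
- tape: Bystander: roll of packing tape lying flat, 100 mm diameter, 48 mm high, beyond the stand.
- wipes: Bystander: wipes canister, 80 mm diameter, 190 mm high, at the right.
- mug: Bystander: white mug with pens, 150 mm high over the pens, beyond the stand.
- stapler: Bystander: long black stapler, 190 mm long, 53 mm high, at the left.
Not all that is in view belongs to the job. What is shaped like the roller but blue or purple is not meant.

How it is judged:
By the outcome, as a careful person would: the job done as asked, in the order asked, and still so for the second after the job is handed in, with the robot touching nothing.
It also fails if it takes over 51 s, if anything falls off the work surface, if the arm or the gripper's body presses on something with over 40 N, if the wrist force passes 120 N, or if a joint passes its speed limit or range.

ROBOT

A 6-joint arm with a two-finger parallel gripper is mounted at the origin on the work surface. World frame = base frame: x ahead of the robot, y to its left, z up, the work surface at z = 0. Lengths are in m, angles in rad, forces in N, time in s.
With the tool pointing down it reaches from about 0.275 to 0.975 m from the base axis. Payload 8.4 kg.
Tool frame: the origin (TCP) lies on the centre line of the jaws, within the pads' length; the fingertips stand 22 mm ahead of it and the grasp point (between the pads) lies 3 mm ahead of it; z points along the fingers, y is the direction in which the jaws open and shut (so a half turn about z gives the same grasp; the last joint's range is limited). The gripper opens to 92 mm and grips with 3 to 60 N. Pads are 20 mm wide; open, the fingers measure 128 mm over their backs; the gripper's body (75 mm by 189 mm) begins 69 mm behind the grasp point.
Start: joints at [1.241, 0.353, 1.633, -0, 1.155, -0.002], TCP at [0.201, 0.592, 0.237] pointing down, gripper open.
Joint ranges: [-2.63, 2.63], [-0.92, 2.1], [0.06, 2.66], [-1.3, 4.44], [0, 2.69], [-3.02, 3.02]. Speed limits (rad/s): [2.22, 2.22, 2.79, 3.14, 3.14, 3.14].

INTERFACE

Orientations are given as a unit quaternion [w, x, y, z].
In Python, from bench import r gives the robot as it stands.
- The arm moves only by the tool send_rows, never from a script. Its arguments are lists of equal length, an entry for each row: "offset": the shift along the tool's x, y, z in m, a list of three; "yaw": the turn about the tool's z in degrees. In form: {"offset": [[x, y, z], ...], "yaw": [yaw, ...]}. A call has 1 to 12 rows; each row shifts and turns the commanded pose from where the row before left it, along the tool's axes as they then stand; what a row does not reach is not made up. A row lasts 1/8 s, in which the tool goes at most 62.5 mm and 10.7 degrees, less where a joint would pass 70% of its speed; a pose out of reach is approached as far as the arm can. A call with a gripper value outside its range is refused whole. "claw" is the gripper command: -1 is fully open, 1 is shut, values between are in proportion, set as the call begins (left out, the last holds). The fingers move at their own pace and stop on an object; "force" is the grip in N (left out, the last holds). Time passes only in rows, so rows that do not move let the fingers close. It gives the time, the measured TCP pose, the force and the opening at its end, in the units of the state.
- r.get_obs(): the state, without advancing time (a new reading comes with each control period).
- r.camera(name): name is "scene" or "side" or "wrist"; returns the picture (420x560x3 uint8, red, green, blue); there is no depth.
- r.camera_model(name): a dict with "camera_matrix" (3x3 intrinsics, pixels), "D" ([k1, k2, p1, p2, k3] as OpenCV has them; the pictures are not rectified), "xyz" and "orientation" of the camera in the world. Camera axes: x right, y up, looking along -z (the intrinsics and any distortion apply to the point x, -y, -z); pixel columns grow to the right and rows downward; lengths in m; the calibration is good to about 2 mm. A picture is of the moment at which its call begins: read the wrist's pose just before it. camera_model takes no time and is no camera call; for the wrist camera it gives the pose at the moment of the call.
- r.hand_in(): hands the job in, once; it reports no verdict.
Trained networks look in the newest picture that a camera, given by its name, has taken for a name from the list of things; names that differ only in an ending like _2 or _b are one class to them, and where a whole thing is asked for, a point or a joint stands for the part that bears it (a point fixed in the world has none). Each returns a list of dicts, best first, with "confidence" (0 to 1); they miss things now and then, are a little off and sometimes report something else, mostly with a low value. They report only what shows in the picture. A call takes as long as a camera call. They do not tell look-alikes from the thing itself.
- r.trace(camera, name): "region" (420x560 bool, what is visible of it) and "xy" ([column, row] in pixels, amid what is visible of it).
The state is a dict: "time": time; "joint_positions": joint angles; "joint_velocities": joint speeds; "joint_torque": joint torques, N m; "ee_pos": TCP position; "eef_rot": TCP orientation; "wrist_force": force on the tool from outside, world axes, zero at the start; "moment": the same for the moment, N m; "width": finger opening in m.
Only numpy, scipy, OpenCV 4.12 (cv2) and the standard library are available. Lean on these libraries where they do the work, as an engineer would, in place of code of your own. Each camera call takes 0.05 s, during which the arm holds its last target. There are 200 camera calls.

## Working session

There is one attempt and no reset: what is moved stays moved. The work goes in short steps, Python scripts to look and compute and a tool call to move; the robot and the scene stay as the last step left them, time stands still between calls to the robot, and variables do not carry over. Pictures are saved under pics/ and viewed, on a budget of 10 in all, crops included, one or two more only if the job needs it, and the job is handed in when it is done.

Besides the shell and the picture viewer there is one more tool, called after "Request:" as name(argument=value, ...) on one line, values as JSON. send_rows: Moves the arm, as the interface text tells. Its arguments: {"type":"object","properties":{"offset":{"type":"array","items":{"type":"array","items":{"type":"number"}}},"yaw":{"type":"array","items":{"type":"number"}},"claw":{"type":"number"},"force":{"type":"number"}},"required":["offset","yaw"]}

```bash
mkdir -p pics && ls && python3 - <<'E'
from bench import r
import cv2,numpy as np
o=r.get_obs();print(o)
a=r.camera("scene");b=r.camera("side")
cv2.imwrite("pics/scene0.png",a[:,:,::-1]);cv2.imwrite("pics/side0.png",b[:,:,::-1])
for c in("scene","side","wrist"):print(c,r.camera_model(c))
for c in("scene","side"):
  for n in("stand","roller","bolt_post","spare","bearing"):
    print(c,n,[(round(d["confidence"],2),np.round(d["xy"]),int(d["region"].sum())) for d in r.trace(c,n)][:4])
E
```

```text
pics
{'time': 0.0, 'joint_positions': array([ 1.24058113e+00,  3.53627500e-01,  1.63409203e+00, -6.07901117e-05,
        1.15523184e+00, -2.43204689e-03]), 'joint_velocities': array([ 0.00102156, -0.00020819,  0.00161392, -0.00194461, -0.00055211,
       -0.00080105]), 'joint_torque': array([-1.86337500e-03, -5.93834031e+01, -3.34214365e+01,  6.94892462e-02,
        2.33302452e-02, -1.74046249e-04]), 'ee_pos': array([0.2011053 , 0.59128247, 0.2358946 ]), 'eef_rot': array([-8.50569629e-05,  1.63146696e-01,  9.86601588e-01, -6.74585613e-04]), 'wrist_force': array([-0.6488085 ,  0.59967433,  0.96534146]), 'moment': array([ 0.00465438, -0.01988078, -0.01419944]), 'width': 0.09190424421248777}
scene {'camera_matrix': array([[478.10506819,   0.        , 277.55403448],
       [  0.        , 478.10506819, 206.80413943],
       [  0.        ,   0.        ,   1.        ]]), 'D': array([0.0467755, 0.       , 0.       , 0.       , 0.       ]), 'xyz': array([ 1.48617869, -0.44544897,  1.19608226]), 'orientation': array([0.79864418, 0.32276486, 0.1878613 , 0.47190937])}
side {'camera_matrix': arra
[... 801 characters left out ...]
roller [(0.75, array([236., 215.]), 411), (0.67, array([256., 286.]), 1240), (0.55, array([267., 163.]), 302), (0.53, array([165., 214.]), 392)]
scene bolt_post []
scene spare [(0.45, array([277., 206.]), 178)]
scene bearing [(0.46, array([250., 198.]), 78)]
side stand [(0.97, array([326., 244.]), 4842), (0.47, array([276., 216.]), 287), (0.46, array([470., 271.]), 3166)]
side roller [(0.9, array([257., 197.]), 481), (0.88, array([319., 346.]), 1225), (0.64, array([293., 253.]), 662)]
side bolt_post [(0.7, array([317., 194.]), 136), (0.46, array([345., 185.]), 909)]
side spare [(0.68, array([277., 217.]), 287), (0.19, array([294., 255.]), 672)]
side bearing [(0.44, array([256., 257.]), 120)]
```

View pics/scene0.png

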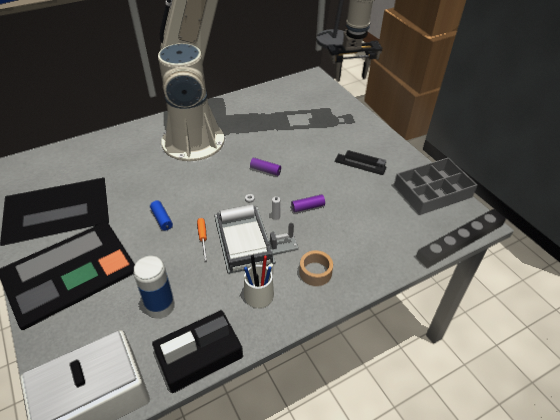

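View pics/side0.png

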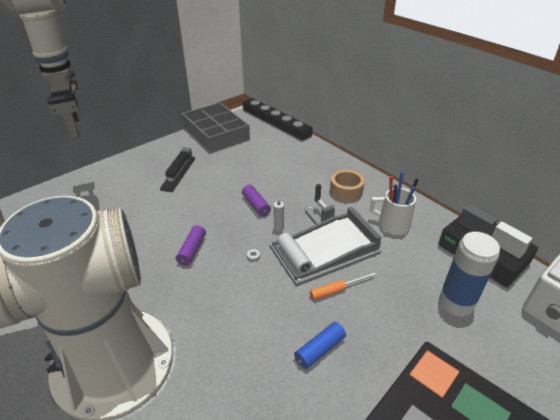

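Steel roller on the stand at scene (238,214) / side (294,253). The blue one at scene (161,214) and the purple ones at (265,166) and (308,203) are decoys. I'll confirm this in an enlarged crop and get the stand corners at the same time.

```bash
python3 - <<'E'
import cv2,numpy as np
a=cv2.imread("pics/scene0.png")[180:290,195:315];b=cv2.imread("pics/side0.png")[170:290,260:390]
f=lambda i,s:cv2.resize(i,None,fx=s,fy=s,interpolation=cv2.INTER_CUBIC)
def grid(i,x0,y0,s):
    h,w=i.shape[:2]
    for x in range(0,w,10*s):cv2.putText(i,str(x0+x//s),(x,8),0,.3,(0,255,255));cv2.line(i,(x,10),(x,16),(0,255,255))
    for y in range(0,h,10*s):cv2.putText(i,str(y0+y//s),(0,y+4),0,.3,(0,255,255));cv2.line(i,(20,y),(26,y),(0,255,255))
    return i
# 400 wide each
A=grid(cv2.resize(a,None,fx=3,fy=3,interpolation=2),195,180,3);B=grid(cv2.resize(b,None,fx=3,fy=3,interpolation=2),260,170,3)
H=max(A.shape[0],B.shape[0])
c=np.zeros((H,A.shape[1]+B.shape[1]+10,3),np.uint8);c[:A.shape[0],:A.shape[1]]=A;c[:B.shape[0],-B.shape[1]:]=B
print(c.shape);cv2.imwrite("pics/crop1.png",c)
E
```

```text
(360, 760, 3)
```

View pics/crop1.png

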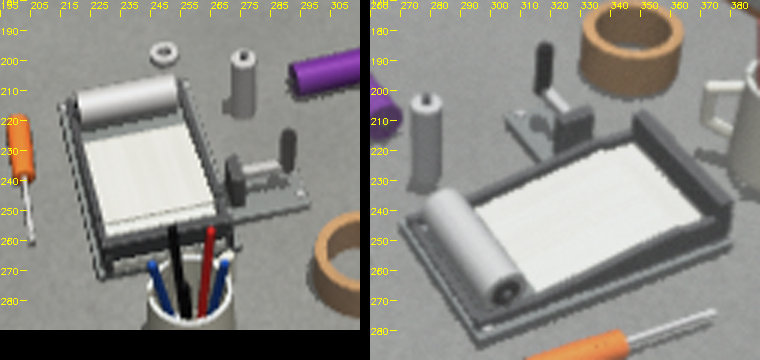

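The crop shows the steel roller lying on the tray: its near end cap is at side (306,267), and the scene view agrees. The bolt post top is at side (318,184) / scene (291,224). Next I fit the stand pose.

```bash
cat > h.py <<'E'
import numpy as np,cv2
from bench import r
from scipy.spatial.transform import Rotation as R
def proj(cam,P,m=None):
    m=m or r.camera_model(cam);q=m["orientation"]
    M=R.from_quat([q[1],q[2],q[3],q[0]]).as_matrix()
    p=(np.atleast_2d(P)-m["xyz"])@M*[1,-1,-1]
    return cv2.projectPoints(p.reshape(-1,1,3),np.zeros(3),np.zeros(3),m["camera_matrix"],m["D"])[0].reshape(-1,2)
def w(s,p):  # stand mm -> world m ; s=x,y,th
    p=np.atleast_2d(p)/1000.;c,n=np.cos(s[2]),np.sin(s[2])
    return np.c_[s[0]+c*p[:,0]-n*p[:,1],s[1]+n*p[:,0]+c*p[:,1],p[:,2]]
E
cat > fit.py <<'E'
from h import *
from scipy.optimize import least_squares
ms,mc=r.camera_model("side"),r.camera_model("scene")
def res(v):
    s=v[:3];t,xr=v[3:]
    S=[[-42,-75,0],[-42,75,0],[204,-75,0],[134,142-t,95],[xr,-61,32]]
    C=[[134,142-t,95],[-42,-75,0],[204,-75,0]]
    return np.r_[proj("side",w(s,S),ms)-[[297.3,285.7],[270.7,248.3],[380.7,253],[318.3,184.5],[306.3,267.3]],
                 proj("scene",w(s,C),mc)-[[291.3,223.7],[215.7,215],[229.3,273]]]
best=min((least_squares(lambda v:res(v).ravel(),[.5,0,th,3,0],x_scale=[.1,.1,.3,10,10],loss="soft_l1") for th in np.arange(-3,3,.7)),key=lambda z:z.cost)
print(best.x,best.cost);print(np.round(res(best.x),1))
E
python3 fit.py
```

```text
[ 0.48301009 -0.03025814 -0.24836733  1.33684586 -8.64320499] 5.434246263047848
[[-0.8 -0.1]
 [-0.9 -2.7]
 [ 0.3 -0.3]
 [-0.6  0.7]
 [ 0.2  0.6]
 [ 0.1  0.2]
 [-0.3  2. ]
 [-0.4  1.5]]
```

Stand fit: origin (0.483, -0.030), uphill at -14.2°, roller at stand x about -9. Residuals are about 2 px. I'll move above the foot, with the jaws partly open and spanning the roller axis.

Request:
send_rows(offset=[[-0.0348,-0.0418,0],[-0.0348,-0.0418,0],[-0.0348,-0.0418,0],[-0.0348,-0.0418,0],[-0.0348,-0.0418,0],[-0.0348,-0.0418,0],[-0.0348,-0.0418,0],[-0.0348,-0.0418,0],[-0.0348,-0.0418,0],[-0.0348,-0.0418,0],[-0.0348,-0.0418,0],[-0.0348,-0.0418,0]], yaw=[0,0,0,0,0,0,0,0,0,0,0,-4.5], claw=-0.3)

```text
time: 2.1
ee_pos: [0.4357, -0.0194, 0.237]
eef_rot: [0.001, 0.124, 0.992, 0.0]
wrist_force: [0.5, -0.1, -0.0]
width: 0.0601
```

Request:
send_rows(offset=[[0,0,0],[0,0,0]], yaw=[0,0])

```text
time: 2.35
ee_pos: [0.4348, -0.0174, 0.2365]
eef_rot: [-0.0, 0.125, 0.992, 0.0]
wrist_force: [-0.3, 0.0, 0.1]
width: 0.0596
```

```bash
cat >> h.py <<'E'
S=np.array([0.483,-0.0303,-0.2484])
def tcp(s=None):
    s=S if s is None else s
    o=r.get_obs();d=o["ee_pos"]-[s[0],s[1],0];c,n=np.cos(s[2]),np.sin(s[2])
    q=o["eef_rot"];M=R.from_quat([q[1],q[2],q[3],q[0]]).as_matrix()
    print("t %.2f tcp stand mm"%o["time"],np.round([1e3*(c*d[0]+n*d[1]),1e3*(-n*d[0]+c*d[1]),1e3*d[2]],1),"tooly angle vs stand y deg %.1f"%(np.degrees(np.arctan2(M[1,1],M[0,1])-s[2])-90),"tilt",np.round(M[2],3),"F",np.round(o["wrist_force"],1),"w",round(o["width"],3))
E
python3 - <<'E'
from h import *
tcp();m=r.camera_model("wrist");im=r.camera("wrist")
im=im[:,:,::-1].copy()
z=lambda x:12 if x<20 else 12+(x-20)*np.tan(np.radians(8))
P=[[-42,-75,0],[-42,75,0],[204,75,0],[204,-75,0],[150,-59,30.3],[150,59,30.3],[184,-59,54],[184,59,54],[-9,-61,32],[-9,61,32],[134,141,95],[134,141,40],[20,-59,12],[20,59,12]]
for p in proj("wrist",w(S,P),m):cv2.drawMarker(im,tuple(int(round(v)) for v in p),(0,0,255),0,8)
cv2.imwrite("pics/w1.png",im)
E
```

```text
t 2.35 tcp stand mm [-49.9   0.6 236.5] tooly angle vs stand y deg -0.2 tilt [ 0.001  0.    -1.   ] F [-0.3  0.   0.1] w 0.06
```

View pics/w1.png

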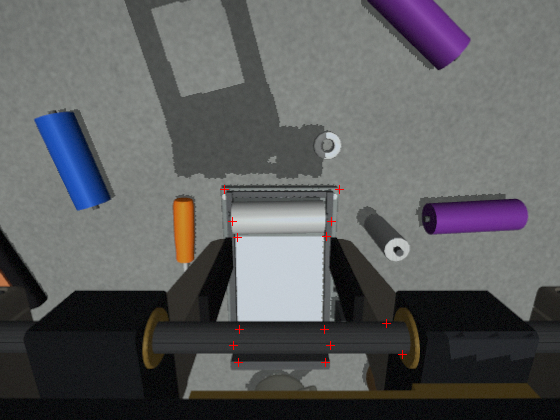

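The overlay matches to within about 3 mm. The stand is slightly further towards -y, which is harmless. The roller is at (279,217), clear of the spare at (385,235). I'll descend behind it.

Request:
send_rows(offset=[[0,-0.002,0.035],[0,0,0.035],[0,0,0.035],[0,0,0.035],[0,0,0.03],[0,0,0.018],[0,0,0]], yaw=[0,0,0,0,0,0,0])

```text
time: 3.28
ee_pos: [0.4334, -0.0182, 0.0478]
eef_rot: [-0.001, 0.123, 0.992, -0.0]
wrist_force: [-0.1, -0.4, 0.9]
width: 0.0598
```

Request:
send_rows(offset=[[-0.003,0,0],[-0.003,0,0],[-0.003,0,0],[-0.003,0,0],[-0.003,0,0],[-0.003,0,0],[-0.003,0,0],[-0.003,0,0],[0,0,0]], yaw=[0,0,0,0,0,0,0,0,0])

```text
time: 4.4
ee_pos: [0.4582, -0.0255, 0.0486]
eef_rot: [0.0, 0.124, 0.992, 0.0]
wrist_force: [-0.4, -0.1, 0.1]
width: 0.0596
```

```bash
python3 - <<'E'
from h import *
tcp();m=r.camera_model("wrist");a=r.camera("wrist")[:,:,::-1][:300]
b=r.camera("side")[:,:,::-1][170:300,250:400]
cv2.imwrite("pics/w2.png",np.vstack([a,cv2.resize(b[:,:],(346,300))[:, :].copy() if 0 else np.pad(cv2.resize(b,(346,300)),((0,0),(0,214),(0,0)))]))
E
```

```text
t 4.40 tcp stand mm [-25.3  -1.5  48.6] tooly angle vs stand y deg -0.1 tilt [-0.  0. -1.] F [-0.4 -0.1  0.1] w 0.06
```

View pics/w2.png

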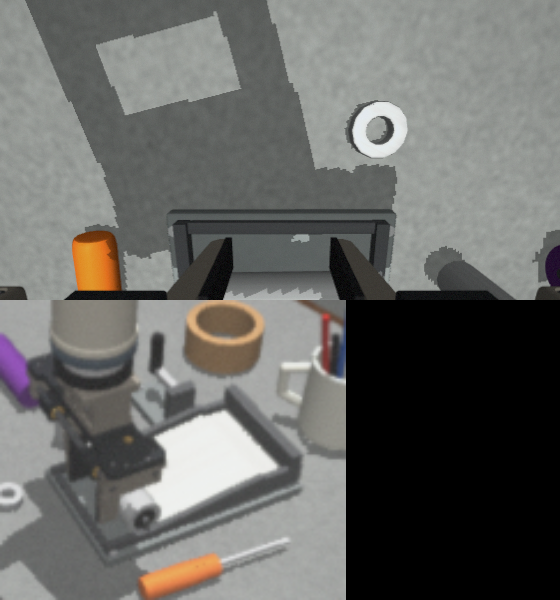

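The roller is ahead of both fingers and square, with its end cap at (148,515) in the side crop. I'll push on slowly up the ramp, rising with it.

Request:
send_rows(offset=[[-0.004,0,0],[-0.004,0,0],[-0.004,0,0],[-0.004,0,0],[-0.004,0,-0.0004],[-0.004,0,-0.0004],[-0.004,0,-0.0004],[-0.004,0,-0.0004],[-0.004,0,-0.0004],[-0.004,0,-0.0004],[-0.004,0,-0.0004],[-0.004,0,-0.0004]], yaw=[0,0,0,0,0,0,0,0,0,0,0,0])

```text
time: 6.0
ee_pos: [0.5046, -0.0374, 0.0518]
eef_rot: [0.0, 0.124, 0.992, -0.0]
wrist_force: [-1.8, 0.5, 0.2]
width: 0.0596
```

Request:
send_rows(offset=[[-0.004,0,-0.0005],[-0.004,0,-0.0005],[-0.004,0,-0.0005],[-0.004,0,-0.0005],[-0.004,0,-0.0005],[-0.004,0,-0.0005],[-0.004,0,-0.0005],[-0.004,0,-0.0005]], yaw=[0,0,0,0,0,0,0,0])

```text
time: 7.0
ee_pos: [0.5356, -0.0453, 0.0558]
eef_rot: [-0.0, 0.124, 0.992, 0.0]
wrist_force: [-1.2, 0.9, 1.5]
width: 0.0595
```

```bash
cat > look.py <<'E'
import sys
from h import *
tcp();b=r.camera("side")[:,:,::-1][170:290,260:400].copy()
cv2.imwrite("pics/%s.png"%sys.argv[1],cv2.resize(b,None,fx=5,fy=5,interpolation=2))
for d in r.trace("side","roller"):
    print(round(d["confidence"],2),np.round(d["xy"]),int(d["region"].sum()))
E
python3 look.py s3
```

```text
t 7.00 tcp stand mm [54.7 -1.6 55.8] tooly angle vs stand y deg -0.0 tilt [ 0.  0. -1.] F [-1.2  0.9  1.5] w 0.06
0.86 [256. 200.] 491
0.81 [335. 247.] 213
0.73 [319. 345.] 1149
0.56 [190. 246.] 660
```

View pics/s3.png

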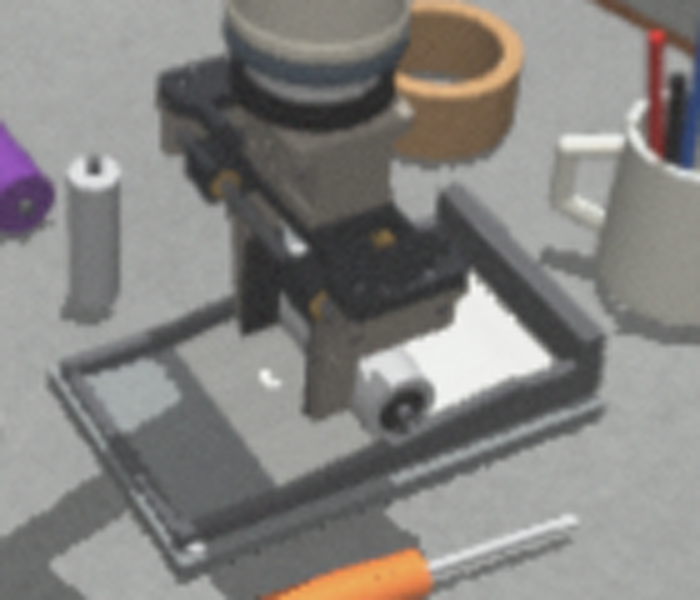

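The roller is riding squarely ahead of both fingers, end cap at side (341,252), with small forces. I continue to just short of the crest.

Request:
send_rows(offset=[[-0.004,0,-0.00045],[-0.004,0,-0.00045],[-0.004,0,-0.00045],[-0.004,0,-0.00045],[-0.004,0,-0.00045],[-0.004,0,-0.00045],[-0.004,0,-0.00045],[-0.004,0,-0.00045],[-0.004,0,-0.00045],[-0.004,0,-0.00045],[-0.004,0,-0.00045],[-0.004,0,-0.00045]], yaw=[0,0,0,0,0,0,0,0,0,0,0,0])

```text
time: 8.6
ee_pos: [0.5822, -0.0571, 0.0613]
eef_rot: [0.0, 0.124, 0.992, -0.0]
wrist_force: [-1.6, 0.2, 1.7]
width: 0.0601
```

Request:
send_rows(offset=[[-0.003,0,-0.0002],[-0.003,0,-0.0002],[-0.002,0,-0.0002],[-0.002,0,0],[-0.0015,0,0],[-0.0015,0,0],[-0.0015,0,0],[-0.0015,0,0],[-0.0015,0,0],[-0.0015,0,0]], yaw=[0,0,0,0,0,0,0,0,0,0])

```text
time: 9.85
ee_pos: [0.6007, -0.0618, 0.0619]
eef_rot: [0.0, 0.124, 0.992, -0.0]
wrist_force: [-0.0, 0.5, -0.1]
width: 0.0596
```

```bash
python3 look.py s4
```

```text
t 9.85 tcp stand mm [121.9  -1.6  61.9] tooly angle vs stand y deg -0.0 tilt [-0.001  0.    -1.   ] F [-0.   0.5 -0.1] w 0.06
0.85 [191. 244.] 623
0.57 [317. 346.] 1153
0.56 [256. 199.] 471
```

View pics/s4.png

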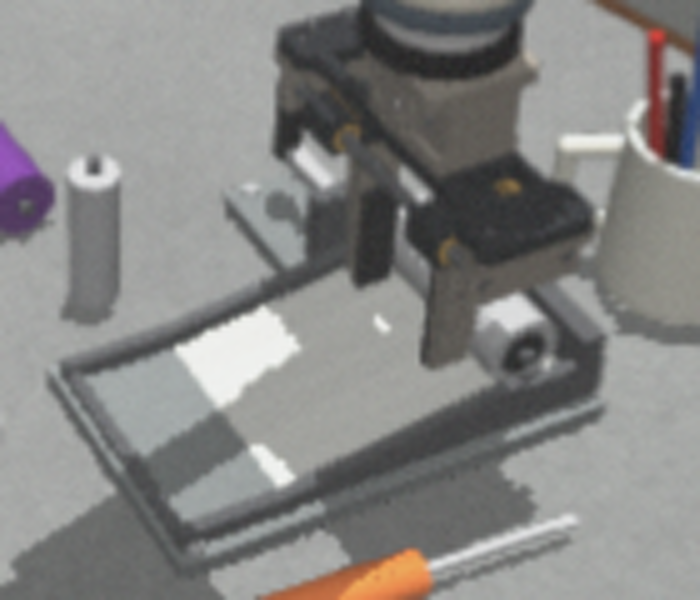

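Force has dropped to zero and the end cap is at side (364.6,240.6), so it seems to have gone over the crest. I push gently home against the stop, watching the force.

Request:
send_rows(offset=[[-0.002,0,0],[-0.002,0,0],[-0.002,0,0],[-0.002,0,0],[-0.002,0,0],[-0.001,0,0],[0,0,0]], yaw=[0,0,0,0,0,0,0])

```text
time: 10.82
ee_pos: [0.611, -0.0645, 0.0618]
eef_rot: [-0.0, 0.124, 0.992, -0.0]
wrist_force: [0.7, 0.2, -0.5]
width: 0.0594
```

```bash
python3 - <<'E'
from h import *
tcp()
for x,z in((150,50.3),(161,46.3),(163,46.3),(165,46.3)):print(x,proj("side",w(S,[[x,-61,z]])))
b=r.camera("side")[:,:,::-1]
cv2.imwrite("pics/s5raw.png",b)
E
```

```text
t 10.82 tcp stand mm [132.5  -1.7  61.8] tooly angle vs stand y deg -0.0 tilt [ 0. -0. -1.] F [ 0.7  0.2 -0.5] w 0.059
150 [[363.01091996 241.74611219]]
161 [[366.4725154  241.53729256]]
163 [[367.13528433 241.28943352]]
165 [[367.79711939 241.04189674]]
```

Request:
send_rows(offset=[[-0.001,0,0],[-0.001,0,0],[-0.001,0,0],[0,0,0]], yaw=[0,0,0,0])

```text
time: 11.38
ee_pos: [0.6128, -0.0649, 0.0616]
eef_rot: [-0.001, 0.124, 0.992, 0.0]
wrist_force: [-5.0, 2.3, 3.5]
width: 0.0594
```

```bash
python3 look.py s6
```

```text
t 11.38 tcp stand mm [134.3  -1.7  61.6] tooly angle vs stand y deg -0.0 tilt [ 0.002 -0.    -1.   ] F [-5.   2.3  3.5] w 0.059
0.81 [319. 345.] 1155
0.69 [190. 245.] 679
0.68 [277. 218.] 304
0.65 [258. 198.] 472
0.52 [362. 235.] 275
```

View pics/s6.png

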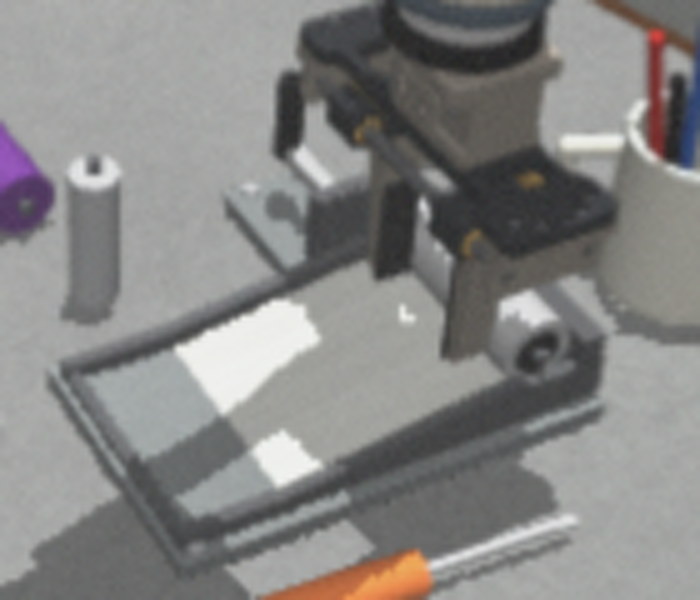

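Home: end cap at side (367.6,240) matches stand x of about 164, and the contact force against the stop is about 5.5 N. I back off, lift, close the fingers, and go over to the post's outer side.

Request:
send_rows(offset=[[0.003,0,0],[0.006,0,0],[0.011,0,0],[0,0,-0.02],[0,0,-0.05],[0,0,-0.05],[0,0,0]], yaw=[0,0,0,0,0,0,0])

```text
time: 12.35
ee_pos: [0.5965, -0.0604, 0.1859]
eef_rot: [0.004, 0.124, 0.992, 0.0]
wrist_force: [-0.2, -0.1, -0.0]
width: 0.0598
```

Request:
send_rows(offset=[[-0.004,0.036,0],[-0.004,0.036,0],[-0.004,0.036,0],[-0.004,0.036,0],[-0.004,0.036,0],[0,0.004,0],[0,0,0]], yaw=[0,0,0,0,0,0,0], claw=1, force=5)

```text
time: 13.22
ee_pos: [0.6583, 0.1129, 0.1807]
eef_rot: [-0.001, 0.124, 0.992, -0.0]
wrist_force: [0.3, 1.0, -0.8]
width: 0.0007
```

```bash
python3 - <<'E'
from h import *
tcp();im=r.camera("scene")[:,:,::-1][180:300,195:335].copy();b=r.camera("side")[:,:,::-1][170:290,260:400].copy()
z=lambda i:cv2.resize(i,None,fx=2.8,fy=2.8,interpolation=2)
print("home px",proj("side",w(S,[[163,-61,46.3],[164,-61,46.3]])).round(1).tolist())
cv2.imwrite("pics/s7.png",np.hstack([z(im),z(b)]))
E
```

```text
t 13.22 tcp stand mm [134.7 181.9 180.7] tooly angle vs stand y deg -0.0 tilt [ 0.001 -0.001 -1.   ] F [ 0.3  1.  -0.8] w 0.001
home px [[367.1, 241.3], [367.5, 241.2]]
```

View pics/s7.png

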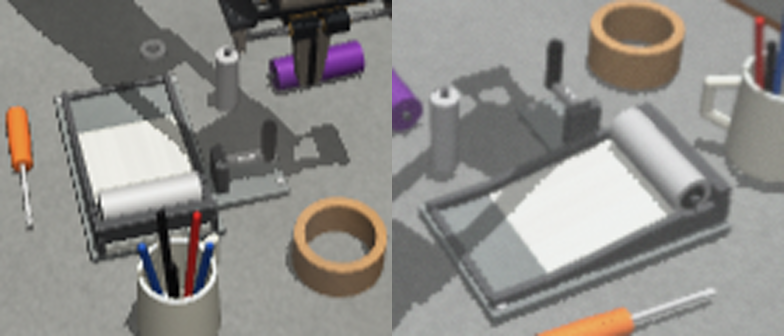

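The roller stays seated with the arm away from it. The post stands clear, with the fingers beyond its outer side. I descend and push.

Request:
send_rows(offset=[[0,0,0.035],[0,0,0.035],[0,0,0.025],[0,0,0.009],[0,0,0],[0,-0.005,0],[0,-0.005,0],[0,-0.003,0],[0,-0.003,0],[0,-0.003,0],[0,-0.003,0]], yaw=[0,0,0,0,0,0,0,0,0,0,0])

```text
time: 14.7
ee_pos: [0.654, 0.092, 0.0779]
eef_rot: [0.0, 0.124, 0.992, 0.0]
wrist_force: [-0.9, 2.6, 0.8]
width: 0.0005
```

Request:
send_rows(offset=[[0,-0.004,0],[0,-0.004,0],[0,-0.004,0],[0,-0.004,0],[0,-0.004,0],[0,-0.002,0],[0,0,0]], yaw=[0,0,0,0,0,0,0])

```text
time: 15.58
ee_pos: [0.6483, 0.0702, 0.0777]
eef_rot: [-0.0, 0.124, 0.992, -0.0]
wrist_force: [0.6, -0.1, 0.1]
width: 0.0007
```

```bash
python3 -c "
from h import *
tcp()"
```

```text
t 15.57 tcp stand mm [135.5 138.   77.7] tooly angle vs stand y deg -0.1 tilt [ 0. -0. -1.] F [ 0.6 -0.1  0.1] w 0.001
```

Request:
send_rows(offset=[[0,-0.002,0],[0,-0.002,0],[0,-0.002,0],[0,-0.002,0]], yaw=[0,0,0,0])

```text
time: 16.08
ee_pos: [0.6464, 0.0626, 0.0778]
eef_rot: [0.0, 0.124, 0.992, 0.0]
wrist_force: [0.5, 2.2, 1.1]
width: 0.0007
```

Request:
send_rows(offset=[[0,-0.0015,0],[0,-0.001,0]], yaw=[0,0])

```text
time: 16.32
ee_pos: [0.6458, 0.0602, 0.0778]
eef_rot: [-0.0, 0.124, 0.992, -0.0]
wrist_force: [0.8, 1.8, 0.6]
width: 0.0007
```

Request:
send_rows(offset=[[0,-0.001,0],[0,-0.001,0]], yaw=[0,0])

```text
time: 16.58
ee_pos: [0.6453, 0.0583, 0.0778]
eef_rot: [-0.0, 0.124, 0.992, -0.0]
wrist_force: [1.3, 2.0, -0.2]
width: 0.0005
```

Request:
send_rows(offset=[[0,-0.001,0],[0,-0.001,0]], yaw=[0,0])

```text
time: 16.82
ee_pos: [0.645, 0.0567, 0.0778]
eef_rot: [0.0, 0.124, 0.992, 0.0]
wrist_force: [2.1, 6.6, -0.9]
width: 0.0005
```

Request:
send_rows(offset=[[0,-0.001,0],[0,-0.0005,0],[0,0,0]], yaw=[0,0,0])

```text
time: 17.2
ee_pos: [0.645, 0.0565, 0.0779]
eef_rot: [0.0, 0.125, 0.992, 0.001]
wrist_force: [2.4, 9.4, -0.3]
width: 0.0002
```

```bash
python3 -c "
from h import *
tcp()"
```

```text
t 17.20 tcp stand mm [135.7 124.   77.9] tooly angle vs stand y deg -0.1 tilt [-0.001  0.002 -1.   ] F [ 2.4  9.4 -0.3] w 0.0
```

The force rose to 9.7 N with no further travel, so the bolt is against its end stop. I back out, lift clear and check.

Request:
send_rows(offset=[[0,0.006,0],[0,0.015,0],[0,0.02,0],[0,0,-0.03],[0,0,-0.05],[0,0,-0.06],[0,0.05,0],[0,0.06,0],[0,0.05,0],[0,0,0],[0,0,0]], yaw=[0,0,0,0,0,0,0,0,0,0,0])

```text
time: 18.58
ee_pos: [0.6936, 0.2503, 0.2173]
eef_rot: [-0.0, 0.124, 0.992, -0.0]
wrist_force: [-1.2, -0.4, -0.0]
width: 0.0005
```

```bash
python3 - <<'E'
from h import *
tcp();im=r.camera("scene")[:,:,::-1][180:300,195:335].copy();b=r.camera("side")[:,:,::-1][170:290,260:400].copy()
z=lambda i:cv2.resize(i,None,fx=2.8,fy=2.8,interpolation=2)
for t in(0,35,40):print(t,[proj(c,w(S,[[134,142-t,95]])).round(1).tolist() for c in("scene","side")])
cv2.imwrite("pics/s8.png",np.hstack([z(im),z(b)]))
E
```

```text
t 18.57 tcp stand mm [135.2 323.7 217.3] tooly angle vs stand y deg 0.0 tilt [ 0.001 -0.001 -1.   ] F [-1.2 -0.4 -0. ] w 0.001
0 [[[291.8, 223.8]], [[317.5, 185.0]]]
35 [[[280.9, 226.0]], [[324.0, 192.0]]]
40 [[[279.3, 226.3]], [[325.0, 193.0]]]
```

View pics/s8.png

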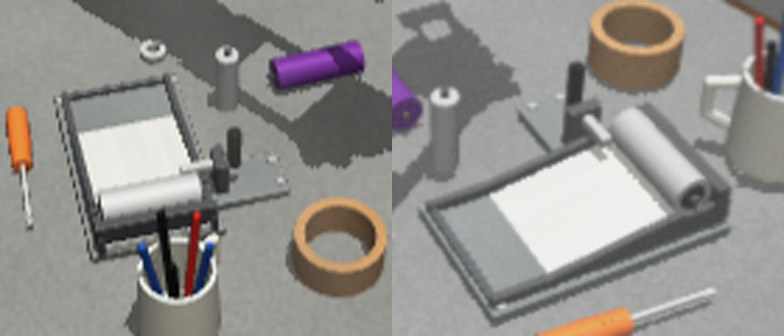

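The bolt is across the ramp behind the seated roller. Its post top is at side (325.4,193), which matches full travel (predicted (325.0,193.0)). The roller is against the stop, and nothing else has moved. I'm handing in.

```bash
python3 -c "
from bench import r
print(r.hand_in())"
```

```text
the job is handed in; nothing more can be done
None
```

The steel roller is seated against the stop and the side bolt is fully in behind it. I handed the job in at about 18.6 s; it gives no verdict.

- **Roller:** I pushed it up the ramp at about 0.03 m/s with the two fingertips, and it did not run back. The contact force against the stop was about 5.5 N, and it stayed seated after I backed off. I did not measure its speed during the 4 mm drop over the crest, where it briefly left the fingers. A free drop from there could just exceed 0.2 m/s, so that limit is unconfirmed.
- **Bolt:** I pushed the black post until the force rose to about 9.7 N with no further travel. The last side picture puts the post top within 0.5 px of where it should be at the full 40 mm.
- **At hand-in:** The gripper was lifted well clear and touching nothing, and the other things on the bench looked undisturbed. My stand position was off by about 2–3 mm sideways; contact forces covered that.

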